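# Roll the push-fit strips home in a chest lid

### The arm

A 6-joint arm with a two-finger parallel gripper is mounted at the origin on the work surface. World frame = base frame: x ahead of the robot, y to its left, z up, the work surface at z = 0. Lengths are in m, angles in degrees, forces in N, time in s.
With the tool pointing down it reaches from about 0.3 to 0.75 m from the base axis. Payload 8.5 kg.
Tool frame: the origin (TCP) lies on the centre line of the jaws, within the pads' length; the fingertips stand 14 mm ahead of it and the grasp point (between the pads) lies 5 mm behind it; z points along the fingers, y is the direction in which the jaws open and shut (so a half turn about z gives the same grasp; the last joint's range is limited). The gripper opens to 85 mm and grips with 20 to 120 N. Pads are 22 mm wide; open, the fingers measure 114 mm over their backs; the gripper's body (76 mm by 85 mm) begins 54 mm behind the grasp point. The pads swing forward as they close: fully open they stand 13 mm farther back than shut.
Start: joints at [-81.95, 21.807, 74.336, -0, 83.858, -12.336], TCP at [0.192, -0.516, 0.245] pointing down, gripper open.
Joint ranges: [-178.18, 178.18], [-50.72, 133.34], [12.68, 142.11], [-81.47, 261.47], [9.98, 163.14], [-165.26, 165.26]. Speed limits (degrees/s): [136.94, 136.94, 180, 180, 180, 180].

### API

Orientations are given as a 3x3 rotation matrix whose columns are the frame's x, y, z axes.
In Python, from rig import env, optics, order, finder gives the robot as it stands.
- The arm moves only by the tool play_rows, never from a script. Its argument "commands" is a list of rows, each an object of numbers: "grip": the closure, from -1 (fully open) to 1 (shut); "x", "y", "z": the shift along the tool's x, y, z in m; "rx", "ry", "rz": the turn, a rotation vector about the tool's x, y, z in rad. A call has 1 to 12 rows; each row shifts and turns the commanded pose from where the row before left it, along the tool's axes as they then stand; what a row does not reach is not made up. A row lasts 1/8 s, in which the tool goes at most 62.5 mm and 10.7 degrees, less where a joint would pass 70% of its speed; a pose out of reach is approached as far as the arm can. A call is refused whole if a number of a shift passes 0.0625 or a number of a turn 0.188, either way. A call with a gripper value outside its range is refused whole. The fingers move at their own pace and stop on an object; "squeeze" is the grip in N (left out, the last holds). Time passes only in rows, so rows that do not move let the fingers close. It gives the time, the measured TCP pose, the force and the opening at its end, in the units of the state.
- env.observe(): the state, without advancing time (a new reading comes with each control period).
- optics.get_image(name): name is "side" or "top"; returns a dict with "color" (480x640x3 uint8, blue, green, red), "range_z" (480x640 float32, m along the optical axis (not along the pixel's ray), 0 where there is no reading), "fov_y" (degrees; the focal length in pixels is half the picture's height over the tangent of half this angle, whatever the lens; pixels are square), "cx", "cy" (the principal point, pixels), "dist_coeffs" ([k1, k2, p1, p2, k3] as OpenCV has them; the pictures are not rectified), "cam_to_world" (4x4, takes a point from camera to world coordinates). Camera axes: x right, y down, z forward; pixel columns grow to the right and rows downward; lengths in m; the calibration is good to about 2 mm. A picture is of the moment at which its call begins.
- order.close_job(): hands the job in, once; it reports no verdict.
Trained networks look in the newest picture that a camera, given by its name, has taken for a name from the list of things; names that differ only in an ending like _2 or _b are one class to them, and where a whole thing is asked for, a point or a joint stands for the part that bears it (a point fixed in the world has none). Each returns a list of dicts, best first, with "conf" (0 to 1); they miss things now and then, are a little off and sometimes report something else, mostly with a low value. They report only what shows in the picture. A call takes as long as a camera call. They do not tell look-alikes from the thing itself.
- finder.boxes_of(camera, thing): "point" ([x, y, z] in m, in world coordinates, good to about 4 mm: the middle of the surface that is visible of it).
The state is a dict: "time_s": time; "q": joint angles; "qvel": joint speeds; "joint_efforts": joint torques, N m; "position": TCP position; "tool_rot": TCP orientation; "ft_force": force on the tool from outside, world axes, zero at the start; "wrist_torque": the same for the moment, N m; "grip_width": finger opening in m.
Only numpy, scipy, OpenCV 4.12 (cv2) and the standard library are available. Lean on these libraries where they do the work, as an engineer would, in place of code of your own. Each camera call takes 0.05 s, during which the arm holds its last target.

### The job

Take the red-handled roller from its blue stand and roll it along the chest lid, pressing firmly (about 10 N, never 25 N or more), until all six pale strips are home, flush with the dark rim; keep fingers and gripper off the lid. Then park the roller upright on its stand again, its plate flat on both rails, and let go; leave everything else alone.

Things in the scene. Friction and masses are not known exactly. Their poses are not given: they have to be found in the camera images.
- cradle: The fixed plywood cradle, 150 (x) by 100 (y) by 18 mm, that carries the chest lid centred on rubber packing. Origin: centre of its underside, on the table. The dark wooden lid is 184.5 (x) by 126 (y) mm, 24 thick, with a rim 14 wide; six pale strips lie in it side by side along x. Roll along x.
- lid_nominal (a point): Middle of the lid, 54 mm above the cradle's origin: the nominal height of the rim top, where the strips' tops must end. THE TRUE HEIGHT IS UP TO 5 mm MORE OR LESS, AND THE LID LEANS UP TO 2.6 DEGREES, one x end up, the other down. Neither shows in any reading: feel for it. The lid does not give under a normal push.
- row_start (a point): Middle of the first strip (strip 0), at the lid's -x end, 65 mm from the middle, at the nominal rim height (54 mm). Strip centres lie at x = -65, -39, -13, 13, 39, 65 mm; each is 25.4 (x) by 96 (y) mm and at first stands 2.4 to 3 mm proud of the rim.
- row_end (a point): Middle of the last strip (strip 5), at the lid's +x end, 65 mm from the middle, at the nominal rim height (54 mm).
- roller: A hand roller of about 0.5 kg, parked upright on its stand. Origin: lowest point of its wheel, midway along it; z up to the handle; x the way it rolls, y its axle. Rubber wheel 36 in diameter, 60 long along y, turning freely (axle 18 mm above the origin). Above it an aluminium plate, 66 (x) by 76 (y), 40 to 46 mm above the origin; on it the red handle.
- roller_handle (a point): Middle of the red handle, on the middle line 78 mm above the roller's origin. The handle is 26 (x) by 42 (y) mm and reaches from 46 to 104 mm above the origin. Pinch it from above across its 26 mm sides (fingers closing along the roller's x).
- stand: The roller's fixed blue stand, 100 (x) by 110 (y) mm. Origin: centre of its underside. Two upright rails, 12 thick and 96 long, run along its y at x = -31 and +31 mm, tops at 50 mm; the gap between them is 50 mm. Parked, the roller's x and y axes are parallel to the stand's (either way round).
- stand_gap (a point): Middle of the gap between the stand's rails, at the height of their tops, 50 mm above the stand's origin. The parked wheel hangs in the gap and the plate's underside rests on both rails: the roller's origin is then 40 mm below this point.
- wheel (a joint): Turn of the roller's wheel about its axle, rad, 0 at the start; 18 mm of rolling is 1 rad.
- strip0 (a joint): How far strip 0 (1. from the lid's -x end) is pressed in, m: 0 is 3 mm proud, 0.003 is fully home, flush with the rim. It is a tight push fit: it moves only above 5 N and slowly (about 20 mm/s at 10 N), and stays where it is pushed. The reading is as noisy as the others.
- strip1 (a joint): How far strip 1 (2. from the lid's -x end) is pressed in, m: 0 is 3 mm proud, 0.003 is fully home, flush with the rim. It is a tight push fit: it moves only above 5 N and slowly (about 20 mm/s at 10 N), and stays where it is pushed. The reading is as noisy as the others.
- strip2 (a joint): How far strip 2 (3. from the lid's -x end) is pressed in, m: 0 is 3 mm proud, 0.003 is fully home, flush with the rim. It is a tight push fit: it moves only above 5 N and slowly (about 20 mm/s at 10 N), and stays where it is pushed. The reading is as noisy as the others.
- strip3 (a joint): How far strip 3 (4. from the lid's -x end) is pressed in, m: 0 is 3 mm proud, 0.003 is fully home, flush with the rim. It is a tight push fit: it moves only above 5 N and slowly (about 20 mm/s at 10 N), and stays where it is pushed. The reading is as noisy as the others.
- strip4 (a joint): How far strip 4 (5. from the lid's -x end) is pressed in, m: 0 is 3 mm proud, 0.003 is fully home, flush with the rim. It is a tight push fit: it moves only above 5 N and slowly (about 20 mm/s at 10 N), and stays where it is pushed. The reading is as noisy as the others.
- strip5 (a joint): How far strip 5 (6. from the lid's -x end) is pressed in, m: 0 is 3 mm proud, 0.003 is fully home, flush with the rim. It is a tight push fit: it moves only above 5 N and slowly (about 20 mm/s at 10 N), and stays where it is pushed. The reading is as noisy as the others.
- screwdriver: Bystander: a screwdriver, about 170 long, lying between the lid and the stand. Sizes in mm. Leave it alone.
- wrench: Bystander: a steel spanner, 160 long, on the far side. Sizes in mm. Leave it alone.
- pen: Bystander: a blue pen, 140 long, 10 thick, at the left. Sizes in mm. Leave it alone.
- pin_jar: Bystander: a glass jar, 56 wide, 70 tall, on the far side. Sizes in mm. Leave it alone.
- mug: Bystander: a blue mug, 76 wide, 90 tall, at the left. Sizes in mm. Leave it alone.
- spare_strip: Bystander: a loose spare strip, 25 x 96 x 12, on the far side (not part of the job). Sizes in mm. Leave it alone.
- adapter: Bystander: a black plug-in power adapter, 50 x 40 x 32, at the right. Sizes in mm. Leave it alone.
Things that resemble listed ones, but are neither listed nor needed, are in the scene too. Leave any green or pink look-alike of the roller alone.

How it is judged (in metres and radians):
On the way, in this order (a step that is already met when the one before it is completed fails the run):
1. the roller is lifted off its stand (z of roller in the frame of stand above 0.04 m), for 0.1 s.
2. the wheel rolls at least 54 mm in all and presses on the lid (contact force between roller and cradle above 4 N and (value of joint wheel above 3 rad or value of joint wheel below -3 rad)), for 0.05 s.
3. all six strips are home, within 0.8 mm of the rim (value of joint each of strip0, strip1, strip2, strip3, strip4, strip5 above 0.0022 m), for 0.2 s.
At the end, for the whole second after the job is handed in: All six strips are within 0.8 mm of home; the roller stands upright (within 0.08 rad) and still on its stand, origin 6 to 14 mm above the stand's, within 10 mm of its centre in x and 30 mm in y; the fingers have let go (all of step 3 and z of roller in the frame of stand between 0.006 and 0.014 m and x of roller in the frame of stand between -0.01 and 0.01 m and y of roller in the frame of stand between -0.03 and 0.03 m and angle between roller's own z axis and vertical below 0.08 rad and linear speed of roller below 0.02 m/s and contact force between roller and the fingers below 0.1 N); the robot touches nothing.
It fails at once if the roller pushes on the lid with 25 N or more (contact force between roller and cradle above 25 N).
It fails at once if the fingers or the arm press on the lid (contact force between any of the fingers, the arm and cradle above 2 N).
It fails at once if a bystander is moved more than 20 mm (distance of any of screwdriver, wrench, pen, pin_jar, mug, spare_strip, adapter from where it was at the start of the episode above 0.02 m).
It also fails if it takes over 72 s, if anything falls off the work surface, if the arm or the gripper's body presses on something with over 40 N, if the wrist force passes 120 N, or if a joint passes its speed limit or range.

## Working session

There is one attempt and no reset: what is moved stays moved. The work goes in short steps, Python scripts to look and compute and a tool call to move; the robot and the scene stay as the last step left them, time stands still between calls to the robot, and variables do not carry over. Pictures are saved under pics/ and viewed, and the job is handed in when it is done.

Besides the shell and the picture viewer there is one more tool, called after "Call:" as name(argument=value, ...) on one line, values as JSON. play_rows: Moves the arm, as the interface text tells. Its arguments: {"type":"object","properties":{"commands":{"type":"array"},"squeeze":{"type":"number"}},"required":["commands"]}

```bash
ls; mkdir -p pics; python3 - <<'E'
from rig import env, optics, order, finder
import cv2,numpy as np
s=env.observe()
for k,v in s.items(): print(k,np.round(v,4).tolist())
for c in("side","top"):
    im=optics.get_image(c); cv2.imwrite(f"pics/{c}0.png",im["color"]); np.savez(f"{c}0.npz",**im)
    print(c,im["fov_y"],im["cx"],im["cy"],im["dist_coeffs"],np.round(im["cam_to_world"],4).tolist())
    for t in("roller","stand","cradle","screwdriver","pen","mug","adapter","wrench","pin_jar","spare_strip"):
        print(c,t,[(np.round(d["point"],3).tolist(),round(d["conf"],2)) for d in finder.boxes_of(c,t)])
E
```

```text
pics
time_s 0.0
q [-81.9484, 21.8417, 74.3865, -0.0006, 83.8567, -12.3348]
qvel [0.0405, -0.1231, 0.0001, -0.0627, 0.0113, -0.0211]
joint_efforts [-0.0018, -44.8466, -23.128, -0.0002, 0.0049, 0.0]
position [0.1916, -0.5153, 0.2447]
tool_rot [[0.9374, 0.3484, -0.0002], [0.3484, -0.9374, 0.0015], [0.0003, -0.0014, -1.0]]
ft_force [-0.2368, 0.1415, -0.5461]
wrist_torque [0.0067, -0.0073, -0.0087]
grip_width 0.0856
side 49.13110043465097 322.1232742332823 237.49597913286024 [-0.01084015  0.          0.          0.          0.        ] [[-0.7803, -0.4478, 0.4366, -0.1024], [-0.6254, 0.5582, -0.5451, 0.81], [0.0004, -0.6984, -0.7157, 1.1074], [0.0, 0.0, 0.0, 1.0]]
side roller [([0.551, -0.204, 0.06], 0.97), ([0.4, -0.172, 0.049], 0.85), ([0.727, -0.313, 0.043], 0.64), ([0.441, -0.326, 0.053], 0.63)]
side stand [([0.537, -0.189, 0.015], 0.9), ([0.537, 0.17, 0.055], 0.53), ([0.366, 0.422, 0.009], 0.26)]
side cradle [([0.534, 0.169, 0.046], 0.72)]
side screwdriver [([0.436, -0.002, 0.022], 0.75), ([0.606, 0.134, 0.053], 0.26)]
side pen [([0.364, 0.423, 0.009], 0.82)]
side mug [([0.6, 0.468, 0
[... 440 characters left out ...]
    ] [[0.0173, -0.9882, 0.1522, 0.3687], [-0.9998, -0.0166, 0.0061, -0.004], [-0.0035, -0.1523, -0.9883, 1.3087], [0.0, 0.0, 0.0, 1.0]]
top roller [([0.731, -0.319, 0.046], 0.81), ([0.437, -0.335, 0.048], 0.63), ([0.55, -0.208, 0.06], 0.62), ([0.404, -0.176, 0.046], 0.56)]
top stand [([0.546, -0.19, 0.006], 0.58)]
top cradle [([0.545, 0.16, 0.053], 0.85)]
top screwdriver [([0.438, -0.006, 0.024], 0.56)]
top pen [([0.365, 0.42, 0.009], 0.61)]
top mug [([0.611, 0.474, 0.044], 0.93)]
top adapter [([0.578, -0.387, 0.033], 0.98)]
top wrench [([0.749, -0.009, 0.009], 0.84)]
top pin_jar [([0.743, 0.176, 0.069], 0.75), ([0.551, -0.207, 0.057], 0.52)]
top spare_strip [([0.741, -0.179, 0.012], 0.72)]
```

View pics/top0.png

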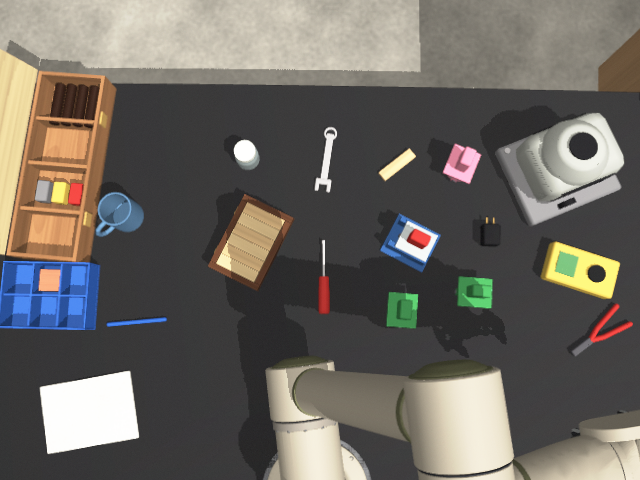

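View pics/side0.png

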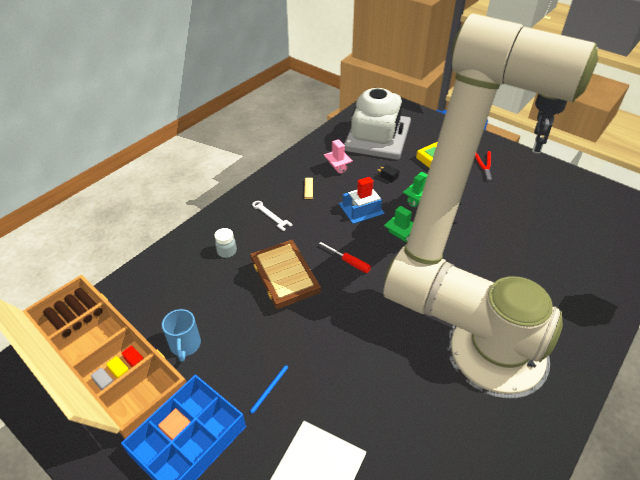

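The red-handled roller is at top (419,238), on its blue stand at (411,243). The look-alikes are green at (402,310) and (475,292), and pink at (462,163). Only the red one on the blue stand fits. I'll check it in an enlarged crop and measure it.

```bash
cat > h.py <<'E'
import numpy as np,cv2
def cloud(im):
    h,w=im["range_z"].shape; f=h/2/np.tan(np.radians(float(im["fov_y"]))/2)
    K=np.array([[f,0,float(im["cx"])],[0,f,float(im["cy"])],[0,0,1]])
    u,v=np.meshgrid(np.arange(w),np.arange(h))
    p=cv2.undistortPoints(np.stack([u,v],-1).reshape(-1,1,2).astype(np.float64),K,np.array(im["dist_coeffs"],float)).reshape(h,w,2)
    z=im["range_z"].astype(float); P=np.dstack([p*z[...,None],z,np.ones_like(z)])
    W=P@np.array(im["cam_to_world"]).T
    W=W[...,:3]; W[z==0]=np.nan
    return W
E
python3 - <<'E'
import numpy as np,cv2
from h import cloud
for c in("top","side"):
    im=dict(np.load(c+"0.npz")); W=cloud(im); hsv=cv2.cvtColor(im["color"],cv2.COLOR_BGR2HSV)
    H,S,V=[hsv[...,i].astype(int) for i in range(3)]
    x,y,z=[W[...,i] for i in range(3)]
    def rep(n,m):
        P=W[m]; 
        if len(P)<5: print(c,n,len(P));return
        r=cv2.minAreaRect((P[:,:2]*1000).astype(np.float32))
        print(c,n,len(P),"mean",P.mean(0).round(4),"z5/50/95",np.percentile(P[:,2],[5,50,95]).round(4),"rect",np.round(r[0],1),np.round(r[1],1),round(r[2],1))
    near=lambda a,b,r:np.hypot(x-a,y-b)<r
    A=near(.545,-.195,.1)
    red=A&((H<10)|(H>170))&(S>120)&(V>60)
    rep("handle top",red&(z>.105)); rep("handle all",red&(z>.06))
    blue=A&(H>95)&(H<125)&(S>100)
    rep("stand blue",blue); rep("rails",blue&(z>.042));rep("stand base",blue&(z<.02))
    white=A&(S<60)&(V>120)&(z>.045)&(z<.07)
    rep("plate",white)
    L=near(.54,.165,.13)
    rep("lid all",L&(z>.03)); 
    pale=L&(z>.03)&(V>150); rep("pale",pale)
    rep("rim",L&(z>.03)&(V<110)&(z<.08))
    P=W[pale]; A_=np.c_[P[:,:2]-P[:,:2].mean(0),np.ones(len(P))]; k=np.linalg.lstsq(A_,P[:,2],rcond=None)[0]; print("plane",k)
im=np.load("top0.npz")["color"]; a=cv2.resize(im[195:285,365:465],(600,540),interpolation=cv2.INTER_CUBIC);cv2.imwrite("pics/crop1.png",a)
a=cv2.resize(im[180:300,190:310],(600,600),interpolation=cv2.INTER_CUBIC);cv2.imwrite("pics/crop2.png",a)
E
```

```text
top handle top 217 mean [ 0.5561 -0.2122  0.1137] z5/50/95 [0.1084 0.114  0.1177] rect [ 556.7 -212.8] [40.9 24.1] 62.8
top handle all 293 mean [ 0.554  -0.2106  0.1061] z5/50/95 [0.0716 0.1126 0.1175] rect [ 556.4 -212.7] [40.9 24.6] 62.8
top stand blue 1003 mean [ 0.5539 -0.1931  0.016 ] z5/50/95 [0.0001 0.0061 0.0515] rect [ 560.5 -209.1] [112.  102.2] 63.2
top rails 199 mean [ 0.5671 -0.1991  0.0492] z5/50/95 [0.0435 0.0495 0.0538] rect [ 561.7 -208.5] [96.  76.2] 63.0
top stand base 711 mean [ 0.5518 -0.1918  0.0047] z5/50/95 [-0.0004  0.0045  0.0108] rect [ 560.5 -209.1] [112.  102.2] 63.2
top plate 654 mean [ 0.5532 -0.2102  0.0561] z5/50/95 [0.0517 0.0561 0.0603] rect [ 556.8 -213.9] [76.6 66.1] 64.3
top lid all 4586 mean [0.5492 0.1587 0.0525] z5/50/95 [0.0455 0.0529 0.0586] rect [551.3 161.2] [130.  183.8] 64.7
top pale 2891 mean [0.5486 0.1604 0.0536] z5/50/95 [0.048  0.0538 0.0591] rect [549.3 160.8] [ 97.7 156.2] 65.2
top rim 1154 mean [0.5534 0.1456 0.0506] z5/50/95 [0.0409 0.0513 0.0572] rect [551.3 161.1] [130.  183.8] 64.7
plane [ 0.03645451 -0.02266205  0.05362842]

[... 411 characters left out ...]
6] z5/50/95 [0.043  0.0476 0.0522] rect [ 547.4 -185. ] [116.7  67.9] 25.0
side stand base 404 mean [ 0.5475 -0.1844  0.0053] z5/50/95 [-0.0018  0.0038  0.0174] rect [ 557.  -208.4] [112.8 108.5] 61.0
side plate 241 mean [ 0.5471 -0.2032  0.0542] z5/50/95 [0.0498 0.0543 0.0588] rect [ 550.3 -211.9] [80.1 66.9] 59.6
side lid all 2822 mean [0.5391 0.1671 0.0498] z5/50/95 [0.0389 0.0507 0.0563] rect [546.2 159.8] [130.2 193.1] 64.4
side pale 1953 mean [0.5424 0.1677 0.0514] z5/50/95 [0.0454 0.0515 0.0566] rect [547.7 162.6] [124.2 186.5] 64.1
side rim 603 mean [0.5194 0.166  0.0452] z5/50/95 [0.032  0.0468 0.0541] rect [545.  159.8] [128.4 190.7] 64.7
plane [ 0.0313031  -0.03137915  0.05136184]
```

View pics/crop1.png

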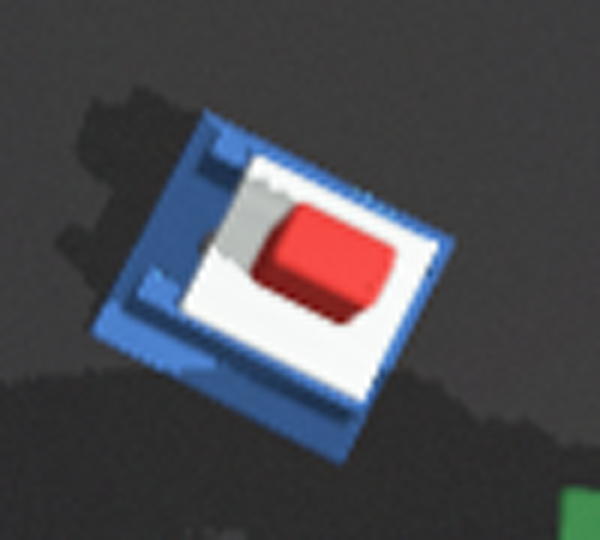

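View pics/crop2.png

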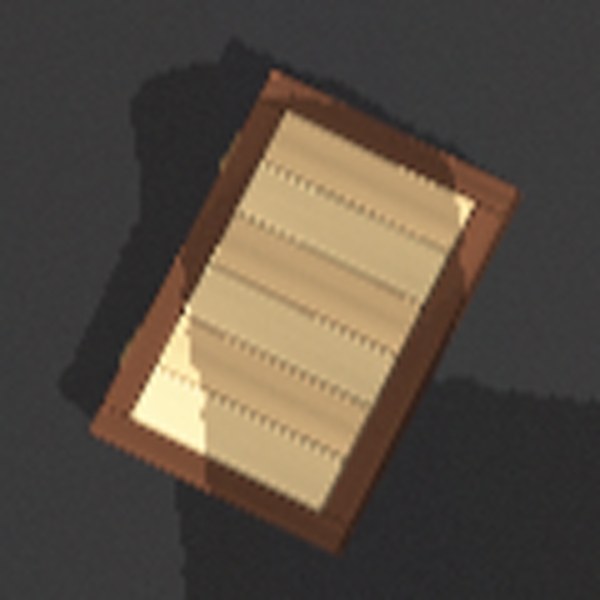

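Top crop: the red handle sits on the white plate over the blue stand, and its short side faces across the rails. Lid crop: six strips, with the long axis at about -25° yaw. The roller's x axis is at about -26.5°. I'll approach with the tool's y axis along it.

Call:
play_rows(commands=[{"grip":-1,"rz":-0.15},{"grip":-1,"rz":-0.15},{"grip":-1,"rz":-0.15},{"grip":-1,"rz":-0.15},{"grip":-1,"rz":-0.152},{"grip":-1}])

```text
invalid input at $.commands[0]: expected keys grip, x, y, z, rx, ry, rz
```

Call:
play_rows(commands=[{"x":0.0482,"y":0.0212},{"x":0.0482,"y":0.0212},{"x":0.0482,"y":0.0212},{"x":0.0482,"y":0.0212},{"x":0.0482,"y":0.0212},{"x":0.0482,"y":0.0212},{"x":0.0482,"y":0.0212},{"x":0.0482,"y":0.0212},{"x":0.0482,"y":0.0212},{}])

```text
invalid input at $.commands[0]: expected keys grip, x, y, z, rx, ry, rz
```

```bash
cat > st.py <<'E'
from rig import env
import numpy as np
s=env.observe(); R=np.array(s["tool_rot"])
print("t",round(s["time_s"],2),"p",np.round(s["position"],4),"xang",round(np.degrees(np.arctan2(R[1,0],R[0,0])),2),"z",R[:,2].round(4),"F",np.round(s["ft_force"],2),"T",np.round(s["wrist_torque"],3),"w",round(s["grip_width"],4),"q6",np.round(s["q"][5],1))
E
python3 st.py
```

```text
t 1.1 p [ 0.1916 -0.5155  0.2453] xang 20.39 z [-0.  0. -1.] F [ 0.6   0.31 -0.31] T [-0.011 -0.019  0.088] w 0.0855 q6 -12.3
```

Call:
play_rows(commands=[{"grip":-1,"x":0,"y":0,"z":0,"rx":0,"ry":0,"rz":-0.15},{"grip":-1,"x":0,"y":0,"z":0,"rx":0,"ry":0,"rz":-0.15},{"grip":-1,"x":0,"y":0,"z":0,"rx":0,"ry":0,"rz":-0.15},{"grip":-1,"x":0,"y":0,"z":0,"rx":0,"ry":0,"rz":-0.15},{"grip":-1,"x":0,"y":0,"z":0,"rx":0,"ry":0,"rz":-0.152}])

```text
time_s: 1.72
position: [0.1916, -0.5155, 0.2453]
tool_rot: [[0.442, 0.897, 0.0], [0.897, -0.442, -0.0], [0.0, 0.0, -1.0]]
ft_force: [-0.5, -1.2, 0.4]
grip_width: 0.0854
```

Call:
play_rows(commands=[{"grip":-1,"x":0.0482,"y":0.0212,"z":0,"rx":0,"ry":0,"rz":0},{"grip":-1,"x":0.0482,"y":0.0212,"z":0,"rx":0,"ry":0,"rz":0},{"grip":-1,"x":0.0482,"y":0.0212,"z":0,"rx":0,"ry":0,"rz":0},{"grip":-1,"x":0.0482,"y":0.0212,"z":0,"rx":0,"ry":0,"rz":0},{"grip":-1,"x":0.0482,"y":0.0212,"z":0,"rx":0,"ry":0,"rz":0},{"grip":-1,"x":0.0482,"y":0.0212,"z":0,"rx":0,"ry":0,"rz":0},{"grip":-1,"x":0.0482,"y":0.0212,"z":0,"rx":0,"ry":0,"rz":0},{"grip":-1,"x":0.0482,"y":0.0212,"z":0,"rx":0,"ry":0,"rz":0},{"grip":-1,"x":0.0482,"y":0.0212,"z":0,"rx":0,"ry":0,"rz":0},{"grip":-1,"x":0,"y":0,"z":0,"rx":0,"ry":0,"rz":0}])

```text
time_s: 2.98
position: [0.5579, -0.2102, 0.2448]
tool_rot: [[0.443, 0.897, 0.0], [0.897, -0.443, 0.001], [0.0, -0.0, -1.0]]
ft_force: [-0.0, -0.0, -0.6]
grip_width: 0.0855
```

```bash
python3 st.py; python3 - <<'E'
from rig import optics
import cv2
im=optics.get_image("side");cv2.imwrite("pics/s1.png",im["color"])
E
```

```text
t 2.98 p [ 0.5579 -0.2102  0.2448] xang 63.72 z [ 0.e+00  5.e-04 -1.e+00] F [-0.04 -0.03 -0.65] T [ 0.068  0.055 -0.014] w 0.0855 q6 -5.7
```

View pics/s1.png

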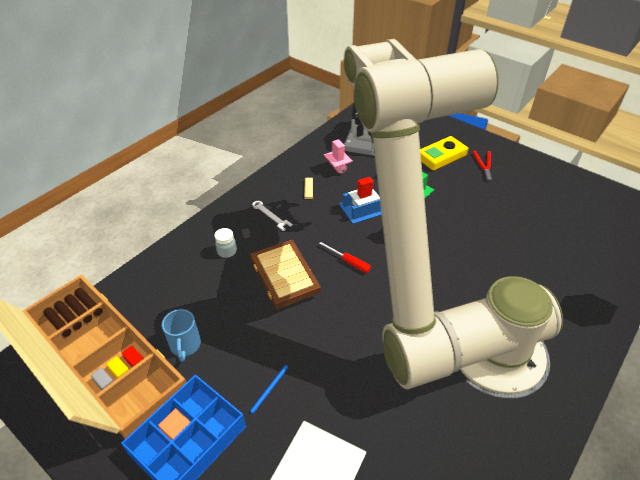

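Call:
play_rows(commands=[{"grip":-1,"x":-0.0038,"y":-0.0008,"z":0.05,"rx":0,"ry":0,"rz":0},{"grip":-1,"x":0,"y":0,"z":0.045,"rx":0,"ry":0,"rz":0},{"grip":-1,"x":0,"y":0,"z":0.03,"rx":0,"ry":0,"rz":0},{"grip":-1,"x":0,"y":0,"z":0.02,"rx":0,"ry":0,"rz":0},{"grip":-1,"x":0,"y":0,"z":0.015,"rx":0,"ry":0,"rz":0},{"grip":-1,"x":0,"y":0,"z":0,"rx":0,"ry":0,"rz":0}])

```text
time_s: 3.78
position: [0.553, -0.216, 0.0847]
tool_rot: [[0.447, 0.894, -0.001], [0.894, -0.447, 0.001], [0.0, -0.002, -1.0]]
ft_force: [0.7, 0.5, 0.5]
grip_width: 0.0856
```

```bash
python3 st.py; python3 - <<'E'
from rig import optics
import cv2,numpy as np
im=optics.get_image("side");cv2.imwrite("pics/s2.png",cv2.resize(im["color"][130:240,310:430],(654,600),interpolation=cv2.INTER_CUBIC))
im=optics.get_image("top");cv2.imwrite("pics/t2.png",cv2.resize(im["color"][185:295,355:475],(654,600),interpolation=cv2.INTER_CUBIC))
E
```

```text
t 3.77 p [ 0.553  -0.216   0.0847] xang 63.42 z [-1.3e-03  8.0e-04 -1.0e+00] F [0.74 0.5  0.5 ] T [-0.058  0.    -0.046] w 0.0856 q6 -6.2
```

View pics/s2.png

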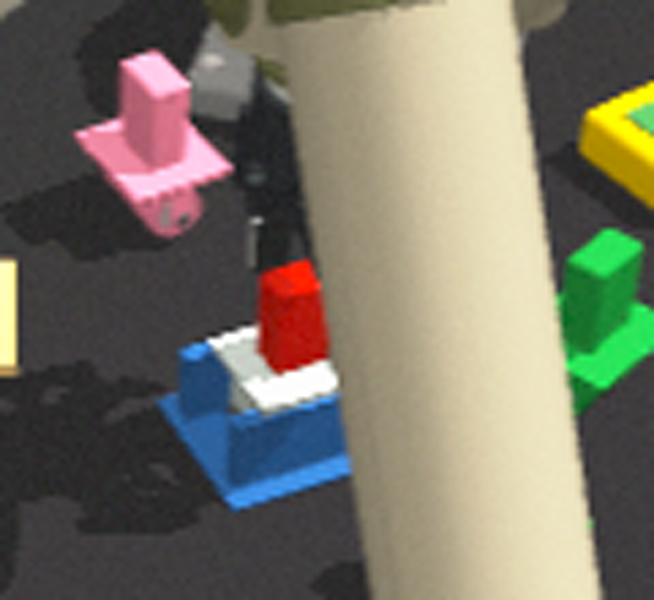

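View pics/t2.png

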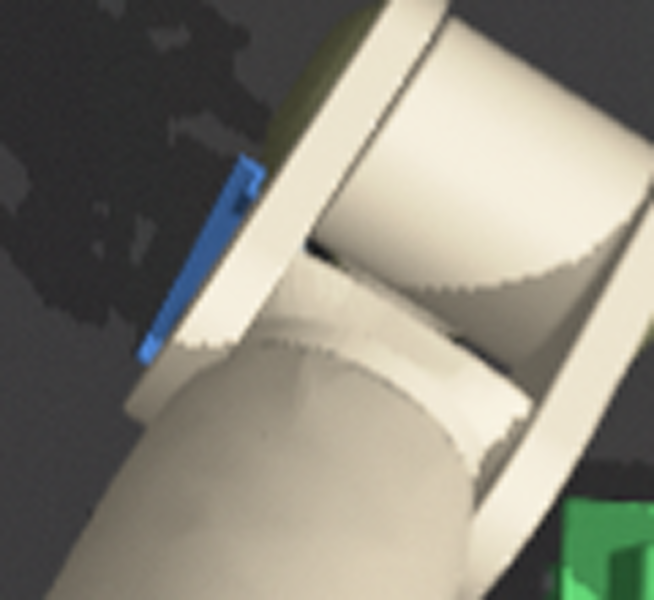

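```bash
for i in 1 2 3; do python3 st.py;python3 - <<'E'
from rig import optics
optics.get_image("side")
E
done
```

```text
t 3.88 p [ 0.5538 -0.2162  0.0861] xang 63.45 z [ 1.e-03 -7.e-04 -1.e+00] F [0.35 0.37 0.07] T [ 0.03  -0.056 -0.007] w 0.0853 q6 -6.2
t 3.92 p [ 0.5539 -0.2161  0.0863] xang 63.46 z [ 1.4e-03 -9.0e-04 -1.0e+00] F [-0.16  0.72  0.52] T [ 0.018  0.036 -0.008] w 0.0857 q6 -6.2
t 3.98 p [ 0.5539 -0.216   0.0863] xang 63.47 z [ 0.0015 -0.001  -1.    ] F [ 0.31 -0.75 -0.72] T [-0.062 -0.017 -0.037] w 0.0854 q6 -6.2
```

Call:
play_rows(commands=[{"grip":-1,"x":0.003,"y":0,"z":0,"rx":0,"ry":0,"rz":0},{"grip":1,"x":0,"y":0,"z":0,"rx":0,"ry":0,"rz":0},{"grip":1,"x":0,"y":0,"z":0,"rx":0,"ry":0,"rz":0},{"grip":1,"x":0,"y":0,"z":0,"rx":0,"ry":0,"rz":0},{"grip":1,"x":0,"y":0,"z":0,"rx":0,"ry":0,"rz":0},{"grip":1,"x":0,"y":0,"z":0,"rx":0,"ry":0,"rz":0},{"grip":1,"x":0,"y":0,"z":0,"rx":0,"ry":0,"rz":0}], squeeze=90)

```text
time_s: 4.9
position: [0.5552, -0.2132, 0.0857]
tool_rot: [[0.447, 0.895, 0.001], [0.895, -0.447, -0.001], [-0.0, 0.001, -1.0]]
ft_force: [0.8, -0.4, 4.8]
grip_width: 0.0252
```

```bash
python3 st.py
```

```text
t 4.9 p [ 0.5552 -0.2132  0.0857] xang 63.47 z [ 9.e-04 -6.e-04 -1.e+00] F [ 0.76 -0.44  4.8 ] T [-0.041 -0.097 -0.035] w 0.0252 q6 -5.9
```

Call:
play_rows(commands=[{"grip":1,"x":0,"y":0,"z":-0.015,"rx":0,"ry":0,"rz":0},{"grip":1,"x":0,"y":0,"z":-0.03,"rx":0,"ry":0,"rz":0},{"grip":1,"x":0,"y":0,"z":-0.035,"rx":0,"ry":0,"rz":-0.021},{"grip":1,"x":0,"y":0,"z":-0.02,"rx":0,"ry":0,"rz":0},{"grip":1,"x":0,"y":0,"z":0,"rx":0,"ry":0,"rz":0},{"grip":1,"x":0,"y":0,"z":0,"rx":0,"ry":0,"rz":0}])

```text
time_s: 5.65
position: [0.5544, -0.2126, 0.1841]
tool_rot: [[0.428, 0.904, -0.002], [0.904, -0.428, 0.001], [0.0, -0.003, -1.0]]
ft_force: [-0.1, -0.4, -4.5]
grip_width: 0.0251
```

```bash
python3 st.py
```

```text
t 5.65 p [ 0.5544 -0.2126  0.1841] xang 64.68 z [-0.0022  0.0014 -1.    ] F [-0.07 -0.39 -4.52] T [0.017 0.027 0.01 ] w 0.0251 q6 -7.1
```

Call:
play_rows(commands=[{"grip":1,"x":0.0336,"y":-0.023,"z":0,"rx":0,"ry":0,"rz":0},{"grip":1,"x":0.0336,"y":-0.023,"z":0,"rx":0,"ry":0,"rz":0},{"grip":1,"x":0.0336,"y":-0.023,"z":0,"rx":0,"ry":0,"rz":0},{"grip":1,"x":0.0336,"y":-0.023,"z":0,"rx":0,"ry":0,"rz":0},{"grip":1,"x":0.0336,"y":-0.023,"z":0,"rx":0,"ry":0,"rz":0},{"grip":1,"x":0.0336,"y":-0.023,"z":0,"rx":0,"ry":0,"rz":0},{"grip":1,"x":0.0336,"y":-0.023,"z":0,"rx":0,"ry":0,"rz":0},{"grip":1,"x":0.0336,"y":-0.023,"z":0,"rx":0,"ry":0,"rz":0},{"grip":1,"x":0.0336,"y":-0.023,"z":0,"rx":0,"ry":0,"rz":0},{"grip":1,"x":0.0336,"y":-0.023,"z":0,"rx":0,"ry":0,"rz":0},{"grip":1,"x":0,"y":0,"z":0,"rx":0,"ry":0,"rz":0},{"grip":1,"x":0,"y":0,"z":0,"rx":0,"ry":0,"rz":0}])

```text
time_s: 7.15
position: [0.4905, 0.1888, 0.1845]
tool_rot: [[0.428, 0.904, -0.002], [0.904, -0.428, -0.001], [-0.001, -0.001, -1.0]]
ft_force: [0.5, -1.1, -4.2]
grip_width: 0.025
```

```bash
cat > look.py <<'E'
import sys
from rig import optics
import cv2,numpy as np
n=sys.argv[1]
a=optics.get_image("side");cv2.imwrite(f"pics/s{n}.png",cv2.resize(a["color"][170:330,200:400],(750,600),interpolation=cv2.INTER_CUBIC))
np.savez(f"s{n}.npz",**a)
E
python3 st.py; python3 look.py 3; python3 st.py
```

```text
t 7.15 p [0.4905 0.1888 0.1845] xang 64.69 z [-1.8e-03 -6.0e-04 -1.0e+00] F [ 0.47 -1.07 -4.2 ] T [ 0.003 -0.015  0.004] w 0.025 q6 33.5
t 7.2 p [0.4907 0.1885 0.1847] xang 64.64 z [-1.4e-03 -4.0e-04 -1.0e+00] F [ 1.07 -0.72 -3.78] T [-0.014 -0.008  0.003] w 0.0248 q6 33.5
```

View pics/s3.png

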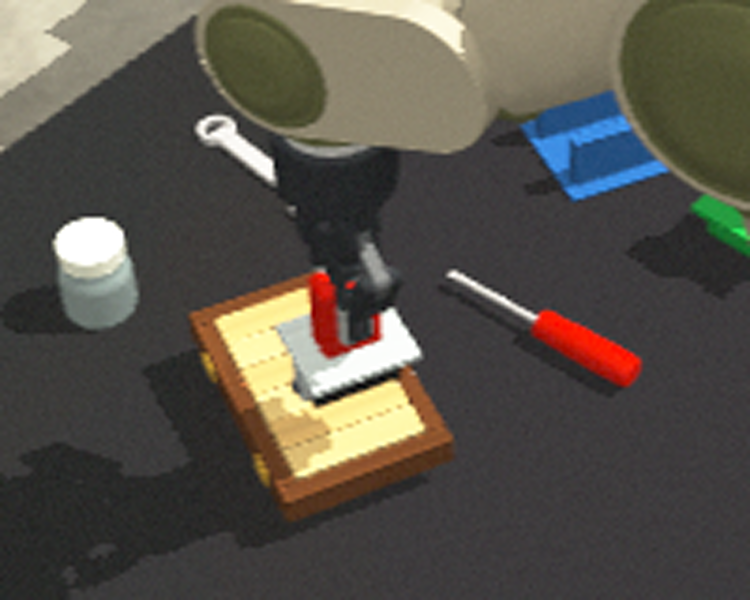

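Call:
play_rows(commands=[{"grip":1,"x":0,"y":0,"z":0.02,"rx":0,"ry":0,"rz":0},{"grip":1,"x":0,"y":0,"z":0.02,"rx":0,"ry":0,"rz":0},{"grip":1,"x":0,"y":0,"z":0.007,"rx":0,"ry":0,"rz":0},{"grip":1,"x":0,"y":0,"z":0,"rx":0,"ry":0,"rz":0},{"grip":1,"x":0,"y":0,"z":0,"rx":0,"ry":0,"rz":0}])

```text
time_s: 7.82
position: [0.4912, 0.1889, 0.139]
tool_rot: [[0.428, 0.904, 0.001], [0.904, -0.428, 0.0], [0.001, 0.001, -1.0]]
ft_force: [-0.4, -1.6, -3.6]
grip_width: 0.0249
```

Call:
play_rows(commands=[{"grip":1,"x":0,"y":0,"z":0.0015,"rx":0,"ry":0,"rz":0},{"grip":1,"x":0,"y":0,"z":0.0015,"rx":0,"ry":0,"rz":0}])

```text
time_s: 8.07
position: [0.4909, 0.1891, 0.1355]
tool_rot: [[0.428, 0.904, 0.001], [0.904, -0.428, 0.0], [0.0, 0.0, -1.0]]
ft_force: [0.4, 0.3, -4.3]
grip_width: 0.0251
```

Call:
play_rows(commands=[{"grip":1,"x":0,"y":0,"z":0.001,"rx":0,"ry":0,"rz":0},{"grip":1,"x":0,"y":0,"z":0.001,"rx":0,"ry":0,"rz":0}])

```text
time_s: 8.32
position: [0.4908, 0.1891, 0.1333]
tool_rot: [[0.428, 0.904, 0.0], [0.904, -0.428, -0.0], [-0.0, 0.0, -1.0]]
ft_force: [-0.3, 1.0, -4.2]
grip_width: 0.0252
```

Call:
play_rows(commands=[{"grip":1,"x":0,"y":0,"z":0.001,"rx":0,"ry":0,"rz":0},{"grip":1,"x":0,"y":0,"z":0.001,"rx":0,"ry":0,"rz":0}])

```text
time_s: 8.57
position: [0.4908, 0.1891, 0.1313]
tool_rot: [[0.428, 0.904, 0.0], [0.904, -0.428, 0.0], [0.0, 0.0, -1.0]]
ft_force: [0.2, -0.4, -4.5]
grip_width: 0.0249
```

Call:
play_rows(commands=[{"grip":1,"x":0,"y":0,"z":0.001,"rx":0,"ry":0,"rz":0},{"grip":1,"x":0,"y":0,"z":0.001,"rx":0,"ry":0,"rz":0}])

```text
time_s: 8.82
position: [0.4908, 0.1891, 0.1293]
tool_rot: [[0.428, 0.904, 0.0], [0.904, -0.428, -0.0], [0.0, 0.0, -1.0]]
ft_force: [0.7, 0.7, -4.1]
grip_width: 0.0253
```

Call:
play_rows(commands=[{"grip":1,"x":0,"y":0,"z":0.001,"rx":0,"ry":0,"rz":0}])

```text
time_s: 8.95
position: [0.4908, 0.1891, 0.1283]
tool_rot: [[0.428, 0.904, -0.0], [0.904, -0.428, 0.0], [-0.0, -0.0, -1.0]]
ft_force: [-0.5, -0.1, -3.7]
grip_width: 0.0249
```

Call:
play_rows(commands=[{"grip":1,"x":0,"y":0,"z":0.001,"rx":0,"ry":0,"rz":0}])

```text
time_s: 9.07
position: [0.4908, 0.1891, 0.1273]
tool_rot: [[0.428, 0.904, -0.0], [0.904, -0.428, -0.0], [-0.0, -0.0, -1.0]]
ft_force: [-0.5, 0.6, -3.2]
grip_width: 0.0249
```

Call:
play_rows(commands=[{"grip":1,"x":0,"y":0,"z":0.001,"rx":0,"ry":0,"rz":0}])

```text
time_s: 9.2
position: [0.4908, 0.1891, 0.1263]
tool_rot: [[0.428, 0.904, 0.0], [0.904, -0.428, 0.0], [0.0, 0.0, -1.0]]
ft_force: [-0.4, 0.6, 1.1]
grip_width: 0.0249
```

Call:
play_rows(commands=[{"grip":1,"x":0,"y":0,"z":0.001,"rx":0,"ry":0,"rz":0}])

```text
time_s: 9.32
position: [0.491, 0.1891, 0.1258]
tool_rot: [[0.428, 0.904, 0.001], [0.904, -0.428, -0.0], [0.0, 0.001, -1.0]]
ft_force: [-0.6, -0.9, 2.2]
grip_width: 0.0247
```

Call:
play_rows(commands=[{"grip":1,"x":0,"y":0,"z":0.001,"rx":0,"ry":0,"rz":0}])

```text
time_s: 9.45
position: [0.4911, 0.1891, 0.1248]
tool_rot: [[0.428, 0.904, 0.001], [0.904, -0.428, -0.0], [0.0, 0.001, -1.0]]
ft_force: [-1.2, -0.8, 3.4]
grip_width: 0.0247
```

Call:
play_rows(commands=[{"grip":1,"x":0,"y":0,"z":0.001,"rx":0,"ry":0,"rz":0}])

```text
time_s: 9.57
position: [0.4911, 0.1891, 0.1237]
tool_rot: [[0.428, 0.904, 0.001], [0.904, -0.428, -0.0], [0.0, 0.001, -1.0]]
ft_force: [-1.2, -1.4, 7.4]
grip_width: 0.025
```

Call:
play_rows(commands=[{"grip":1,"x":0,"y":0,"z":0.001,"rx":0,"ry":0,"rz":0}])

```text
time_s: 9.7
position: [0.4914, 0.1891, 0.1235]
tool_rot: [[0.428, 0.904, 0.002], [0.904, -0.428, -0.0], [0.001, 0.002, -1.0]]
ft_force: [-3.5, -3.0, 16.3]
grip_width: 0.0253
```

Call:
play_rows(commands=[{"grip":1,"x":0,"y":0,"z":-0.001,"rx":0,"ry":0,"rz":0},{"grip":1,"x":0,"y":0,"z":0,"rx":0,"ry":0,"rz":0}])

```text
time_s: 9.95
position: [0.491, 0.1891, 0.1237]
tool_rot: [[0.428, 0.904, 0.001], [0.904, -0.428, 0.0], [0.0, 0.001, -1.0]]
ft_force: [-0.7, -0.4, 6.3]
grip_width: 0.0251
```

```bash
python3 st.py
```

```text
t 9.95 p [0.491  0.1891 0.1237] xang 64.67 z [ 9.e-04  1.e-04 -1.e+00] F [-0.74 -0.35  6.27] T [-0.264  0.229  0.018] w 0.0251 q6 33.5
```

Call:
play_rows(commands=[{"grip":1,"x":0,"y":0.002,"z":-0.0001,"rx":0,"ry":0,"rz":0},{"grip":1,"x":0,"y":0.002,"z":-0.0001,"rx":0,"ry":0,"rz":0},{"grip":1,"x":0,"y":0.002,"z":-0.0001,"rx":0,"ry":0,"rz":0}])

```text
time_s: 10.32
position: [0.4956, 0.1869, 0.1239]
tool_rot: [[0.428, 0.904, -0.001], [0.904, -0.428, 0.001], [0.0, -0.002, -1.0]]
ft_force: [-4.8, 1.0, 8.4]
grip_width: 0.0247
```

Call:
play_rows(commands=[{"grip":1,"x":0,"y":0.002,"z":-0.0001,"rx":0,"ry":0,"rz":0},{"grip":1,"x":0,"y":0.002,"z":-0.0001,"rx":0,"ry":0,"rz":0}])

```text
time_s: 10.58
position: [0.4996, 0.1851, 0.1241]
tool_rot: [[0.428, 0.904, -0.0], [0.904, -0.428, 0.001], [0.0, -0.001, -1.0]]
ft_force: [-2.5, 0.1, 6.6]
grip_width: 0.0253
```

Call:
play_rows(commands=[{"grip":1,"x":0,"y":0.002,"z":-0.0001,"rx":0,"ry":0,"rz":0},{"grip":1,"x":0,"y":0.002,"z":-0.0001,"rx":0,"ry":0,"rz":0}])

```text
time_s: 10.82
position: [0.5036, 0.1832, 0.1243]
tool_rot: [[0.428, 0.904, 0.0], [0.904, -0.428, 0.0], [0.0, 0.0, -1.0]]
ft_force: [-0.5, -1.5, 5.5]
grip_width: 0.0252
```

Call:
play_rows(commands=[{"grip":1,"x":0,"y":0.003,"z":-0.00013,"rx":0,"ry":0,"rz":0},{"grip":1,"x":0,"y":0.003,"z":-0.00013,"rx":0,"ry":0,"rz":0},{"grip":1,"x":0,"y":0.003,"z":-0.00013,"rx":0,"ry":0,"rz":0}])

```text
time_s: 11.2
position: [0.5118, 0.1793, 0.1248]
tool_rot: [[0.428, 0.904, 0.001], [0.904, -0.428, 0.0], [0.0, 0.0, -1.0]]
ft_force: [-2.1, -1.4, 6.6]
grip_width: 0.0255
```

Call:
play_rows(commands=[{"grip":1,"x":0,"y":0.003,"z":-0.00013,"rx":0,"ry":0,"rz":0},{"grip":1,"x":0,"y":0.003,"z":-0.00013,"rx":0,"ry":0,"rz":0},{"grip":1,"x":0,"y":0.003,"z":-0.00013,"rx":0,"ry":0,"rz":0}])

```text
time_s: 11.58
position: [0.5193, 0.1758, 0.1251]
tool_rot: [[0.428, 0.904, -0.001], [0.904, -0.428, 0.001], [0.0, -0.001, -1.0]]
ft_force: [-4.2, 1.0, 7.5]
grip_width: 0.0252
```

Call:
play_rows(commands=[{"grip":1,"x":0,"y":0.003,"z":-0.00013,"rx":0,"ry":0,"rz":0},{"grip":1,"x":0,"y":0.003,"z":-0.00013,"rx":0,"ry":0,"rz":0},{"grip":1,"x":0,"y":0.003,"z":-0.00013,"rx":0,"ry":0,"rz":0}])

```text
time_s: 11.95
position: [0.528, 0.1717, 0.1255]
tool_rot: [[0.428, 0.904, 0.001], [0.904, -0.428, 0.0], [0.0, 0.0, -1.0]]
ft_force: [-2.1, -0.2, 5.3]
grip_width: 0.0253
```

Call:
play_rows(commands=[{"grip":1,"x":0,"y":0.003,"z":-0.00013,"rx":0,"ry":0,"rz":0},{"grip":1,"x":0,"y":0.003,"z":-0.00013,"rx":0,"ry":0,"rz":0},{"grip":1,"x":0,"y":0.003,"z":-0.00013,"rx":0,"ry":0,"rz":0}])

```text
time_s: 12.32
position: [0.5362, 0.1678, 0.1259]
tool_rot: [[0.428, 0.904, 0.001], [0.904, -0.428, 0.0], [0.001, 0.0, -1.0]]
ft_force: [-1.7, -0.6, 5.1]
grip_width: 0.0254
```

Call:
play_rows(commands=[{"grip":1,"x":0,"y":0.003,"z":-0.00013,"rx":0,"ry":0,"rz":0},{"grip":1,"x":0,"y":0.003,"z":-0.00013,"rx":0,"ry":0,"rz":0},{"grip":1,"x":0,"y":0.003,"z":-0.00013,"rx":0,"ry":0,"rz":0}])

```text
time_s: 12.7
position: [0.5437, 0.1642, 0.1263]
tool_rot: [[0.428, 0.904, -0.001], [0.904, -0.428, 0.001], [0.0, -0.001, -1.0]]
ft_force: [-4.4, 1.2, 8.6]
grip_width: 0.0251
```

Call:
play_rows(commands=[{"grip":1,"x":0,"y":0.003,"z":-0.0001,"rx":0,"ry":0,"rz":0},{"grip":1,"x":0,"y":0.003,"z":-0.0001,"rx":0,"ry":0,"rz":0},{"grip":1,"x":0,"y":0.003,"z":-0.0001,"rx":0,"ry":0,"rz":0}])

```text
time_s: 13.08
position: [0.5525, 0.1601, 0.1267]
tool_rot: [[0.428, 0.904, 0.001], [0.904, -0.428, 0.0], [0.001, 0.001, -1.0]]
ft_force: [-1.0, -0.8, 6.1]
grip_width: 0.0256
```

Call:
play_rows(commands=[{"grip":1,"x":0,"y":0.003,"z":-0.00012,"rx":0,"ry":0,"rz":0},{"grip":1,"x":0,"y":0.003,"z":-0.00012,"rx":0,"ry":0,"rz":0},{"grip":1,"x":0,"y":0.003,"z":-0.00012,"rx":0,"ry":0,"rz":0}])

```text
time_s: 13.45
position: [0.5607, 0.1562, 0.1271]
tool_rot: [[0.428, 0.904, 0.001], [0.904, -0.428, 0.0], [0.001, 0.001, -1.0]]
ft_force: [-1.9, -0.3, 6.9]
grip_width: 0.0251
```

Call:
play_rows(commands=[{"grip":1,"x":0,"y":0.003,"z":-0.00012,"rx":0,"ry":0,"rz":0},{"grip":1,"x":0,"y":0.003,"z":-0.00012,"rx":0,"ry":0,"rz":0},{"grip":1,"x":0,"y":0.003,"z":-0.00012,"rx":0,"ry":0,"rz":0}])

```text
time_s: 13.82
position: [0.5681, 0.1528, 0.1275]
tool_rot: [[0.428, 0.904, -0.001], [0.904, -0.428, 0.001], [0.0, -0.001, -1.0]]
ft_force: [-3.6, -0.0, 8.7]
grip_width: 0.025
```

Call:
play_rows(commands=[{"grip":1,"x":0,"y":0.003,"z":-0.00012,"rx":0,"ry":0,"rz":0},{"grip":1,"x":0,"y":0.003,"z":-0.00012,"rx":0,"ry":0,"rz":0},{"grip":1,"x":0,"y":0.003,"z":-0.00012,"rx":0,"ry":0,"rz":0}])

```text
time_s: 14.2
position: [0.577, 0.1485, 0.1279]
tool_rot: [[0.428, 0.904, 0.001], [0.904, -0.428, 0.0], [0.001, 0.001, -1.0]]
ft_force: [-2.0, 0.0, 6.8]
grip_width: 0.0248
```

Call:
play_rows(commands=[{"grip":1,"x":0,"y":0.003,"z":-0.00012,"rx":0,"ry":0,"rz":0},{"grip":1,"x":0,"y":0.003,"z":-0.00012,"rx":0,"ry":0,"rz":0},{"grip":1,"x":0,"y":0.003,"z":-0.00012,"rx":0,"ry":0,"rz":0}])

```text
time_s: 14.58
position: [0.5852, 0.1447, 0.1283]
tool_rot: [[0.428, 0.904, 0.001], [0.904, -0.428, 0.0], [0.001, 0.001, -1.0]]
ft_force: [-0.6, -0.6, 7.1]
grip_width: 0.0253
```

Call:
play_rows(commands=[{"grip":1,"x":0,"y":0.003,"z":-0.00013,"rx":0,"ry":0,"rz":0},{"grip":1,"x":0,"y":0.003,"z":-0.00013,"rx":0,"ry":0,"rz":0},{"grip":1,"x":0,"y":0.003,"z":-0.00013,"rx":0,"ry":0,"rz":0}])

```text
time_s: 14.95
position: [0.5927, 0.1411, 0.1287]
tool_rot: [[0.428, 0.904, -0.0], [0.904, -0.428, 0.001], [0.0, -0.001, -1.0]]
ft_force: [-2.4, -0.3, 8.7]
grip_width: 0.0252
```

Call:
play_rows(commands=[{"grip":1,"x":0,"y":0.003,"z":-0.00013,"rx":0,"ry":0,"rz":0},{"grip":1,"x":0,"y":0.003,"z":-0.00013,"rx":0,"ry":0,"rz":0},{"grip":1,"x":0,"y":0.003,"z":-0.00013,"rx":0,"ry":0,"rz":0}])

```text
time_s: 15.32
position: [0.6014, 0.137, 0.129]
tool_rot: [[0.428, 0.904, 0.001], [0.904, -0.428, 0.0], [0.001, 0.001, -1.0]]
ft_force: [-1.6, -0.2, 7.2]
grip_width: 0.0251
```

Call:
play_rows(commands=[{"grip":1,"x":0,"y":0.003,"z":-0.00013,"rx":0,"ry":0,"rz":0},{"grip":1,"x":0,"y":0.003,"z":-0.00013,"rx":0,"ry":0,"rz":0},{"grip":1,"x":0,"y":0.003,"z":-0.00013,"rx":0,"ry":0,"rz":0},{"grip":1,"x":0,"y":0,"z":0,"rx":0,"ry":0,"rz":0},{"grip":1,"x":0,"y":0,"z":0,"rx":0,"ry":0,"rz":0}])

```text
time_s: 15.95
position: [0.6097, 0.1331, 0.1295]
tool_rot: [[0.428, 0.904, 0.002], [0.904, -0.428, 0.0], [0.001, 0.002, -1.0]]
ft_force: [-0.6, -0.8, 5.6]
grip_width: 0.0251
```

Call:
play_rows(commands=[{"grip":1,"x":0,"y":-0.004,"z":0.00017,"rx":0,"ry":0,"rz":0},{"grip":1,"x":0,"y":-0.004,"z":0.00017,"rx":0,"ry":0,"rz":0},{"grip":1,"x":0,"y":-0.004,"z":0.00017,"rx":0,"ry":0,"rz":0},{"grip":1,"x":0,"y":-0.004,"z":0.00017,"rx":0,"ry":0,"rz":0},{"grip":1,"x":0,"y":-0.004,"z":0.00017,"rx":0,"ry":0,"rz":0},{"grip":1,"x":0,"y":-0.004,"z":0.00017,"rx":0,"ry":0,"rz":0}])

```text
time_s: 16.7
position: [0.5879, 0.1434, 0.1284]
tool_rot: [[0.428, 0.904, 0.002], [0.904, -0.428, 0.0], [0.001, 0.002, -1.0]]
ft_force: [0.1, -0.2, 5.2]
grip_width: 0.0249
```

Call:
play_rows(commands=[{"grip":1,"x":0,"y":-0.004,"z":0.00017,"rx":0,"ry":0,"rz":0},{"grip":1,"x":0,"y":-0.004,"z":0.00017,"rx":0,"ry":0,"rz":0},{"grip":1,"x":0,"y":-0.004,"z":0.00017,"rx":0,"ry":0,"rz":0},{"grip":1,"x":0,"y":-0.004,"z":0.00017,"rx":0,"ry":0,"rz":0},{"grip":1,"x":0,"y":-0.004,"z":0.00017,"rx":0,"ry":0,"rz":0},{"grip":1,"x":0,"y":-0.004,"z":0.00017,"rx":0,"ry":0,"rz":0}])

```text
time_s: 17.45
position: [0.5662, 0.1537, 0.1274]
tool_rot: [[0.428, 0.904, 0.002], [0.904, -0.428, 0.0], [0.001, 0.001, -1.0]]
ft_force: [-0.5, -1.3, 5.6]
grip_width: 0.0252
```

Call:
play_rows(commands=[{"grip":1,"x":0,"y":-0.004,"z":0.00027,"rx":0,"ry":0,"rz":0},{"grip":1,"x":0,"y":-0.004,"z":0.00017,"rx":0,"ry":0,"rz":0},{"grip":1,"x":0,"y":-0.004,"z":0.00017,"rx":0,"ry":0,"rz":0},{"grip":1,"x":0,"y":-0.004,"z":0.00017,"rx":0,"ry":0,"rz":0},{"grip":1,"x":0,"y":-0.004,"z":0.00017,"rx":0,"ry":0,"rz":0},{"grip":1,"x":0,"y":-0.004,"z":0.00017,"rx":0,"ry":0,"rz":0},{"grip":1,"x":0,"y":-0.004,"z":0.00017,"rx":0,"ry":0,"rz":0}])

```text
time_s: 18.32
position: [0.541, 0.1656, 0.1262]
tool_rot: [[0.428, 0.904, 0.002], [0.904, -0.428, 0.0], [0.001, 0.002, -1.0]]
ft_force: [-1.1, -1.1, 6.5]
grip_width: 0.0252
```

Call:
play_rows(commands=[{"grip":1,"x":0,"y":-0.004,"z":0.00017,"rx":0,"ry":0,"rz":0},{"grip":1,"x":0,"y":-0.004,"z":0.00017,"rx":0,"ry":0,"rz":0},{"grip":1,"x":0,"y":-0.004,"z":0.00017,"rx":0,"ry":0,"rz":0},{"grip":1,"x":0,"y":-0.004,"z":0.00017,"rx":0,"ry":0,"rz":0},{"grip":1,"x":0,"y":-0.004,"z":0.00017,"rx":0,"ry":0,"rz":0},{"grip":1,"x":0,"y":-0.004,"z":0.00017,"rx":0,"ry":0,"rz":0},{"grip":1,"x":0,"y":-0.004,"z":0.00017,"rx":0,"ry":0,"rz":0}])

```text
time_s: 19.2
position: [0.5156, 0.1776, 0.1249]
tool_rot: [[0.428, 0.904, 0.002], [0.904, -0.428, 0.0], [0.001, 0.002, -1.0]]
ft_force: [-0.7, -2.3, 6.9]
grip_width: 0.0252
```

Call:
play_rows(commands=[{"grip":1,"x":0,"y":-0.004,"z":0.00017,"rx":0,"ry":0,"rz":0},{"grip":1,"x":0,"y":-0.004,"z":0.00017,"rx":0,"ry":0,"rz":0},{"grip":1,"x":0,"y":-0.004,"z":0.00017,"rx":0,"ry":0,"rz":0},{"grip":1,"x":0,"y":-0.004,"z":0.00017,"rx":0,"ry":0,"rz":0},{"grip":1,"x":0,"y":-0.004,"z":0.00017,"rx":0,"ry":0,"rz":0},{"grip":1,"x":0,"y":-0.004,"z":0.00017,"rx":0,"ry":0,"rz":0},{"grip":1,"x":0,"y":0,"z":0,"rx":0,"ry":0,"rz":0}])

```text
time_s: 20.08
position: [0.4936, 0.1881, 0.1238]
tool_rot: [[0.428, 0.904, 0.001], [0.904, -0.428, 0.0], [0.001, 0.001, -1.0]]
ft_force: [-0.9, -1.0, 6.7]
grip_width: 0.025
```

Call:
play_rows(commands=[{"grip":1,"x":0,"y":0,"z":-0.01,"rx":0,"ry":0,"rz":0},{"grip":1,"x":0,"y":0,"z":-0.025,"rx":0,"ry":0,"rz":0},{"grip":1,"x":0,"y":0,"z":-0.025,"rx":0,"ry":0,"rz":0},{"grip":1,"x":0,"y":0,"z":0,"rx":0,"ry":0,"rz":0}])

```text
time_s: 20.58
position: [0.494, 0.188, 0.1844]
tool_rot: [[0.428, 0.904, 0.003], [0.904, -0.428, 0.001], [0.002, 0.002, -1.0]]
ft_force: [-0.9, 0.6, -5.0]
grip_width: 0.025
```

Call:
play_rows(commands=[{"grip":1,"x":-0.0336,"y":0.0227,"z":0,"rx":0,"ry":0,"rz":0},{"grip":1,"x":-0.0336,"y":0.0227,"z":0,"rx":0,"ry":0,"rz":0},{"grip":1,"x":-0.0336,"y":0.0227,"z":0,"rx":0,"ry":0,"rz":0},{"grip":1,"x":-0.0336,"y":0.0227,"z":0,"rx":0,"ry":0,"rz":0},{"grip":1,"x":-0.0336,"y":0.0227,"z":0,"rx":0,"ry":0,"rz":0},{"grip":1,"x":-0.0336,"y":0.0227,"z":0,"rx":0,"ry":0,"rz":0},{"grip":1,"x":-0.0336,"y":0.0227,"z":0,"rx":0,"ry":0,"rz":0},{"grip":1,"x":-0.0336,"y":0.0227,"z":0,"rx":0,"ry":0,"rz":0},{"grip":1,"x":-0.0336,"y":0.0227,"z":0,"rx":0,"ry":0,"rz":0},{"grip":1,"x":-0.0336,"y":0.0227,"z":0,"rx":0,"ry":0,"rz":0},{"grip":1,"x":0,"y":0,"z":0,"rx":0,"ry":0,"rz":0.021},{"grip":1,"x":0,"y":0,"z":0,"rx":0,"ry":0,"rz":0}])

```text
time_s: 22.08
position: [0.5545, -0.2123, 0.182]
tool_rot: [[0.447, 0.895, -0.002], [0.895, -0.447, 0.002], [0.001, -0.003, -1.0]]
ft_force: [-0.2, -0.0, -4.5]
grip_width: 0.0247
```

```bash
python3 - <<'E'
from rig import optics
import cv2,numpy as np
from h import cloud
for n in("top","side"):
    im=optics.get_image(n); np.savez(f"{n}4.npz",**im)
    u=np.array([np.cos(np.radians(-25.3)),np.sin(np.radians(-25.3))]);v=np.array([-u[1],u[0]])
    c=np.array([.550,.161]) if n=="top" else np.array([.547,.161])
    res=[]
    for f in(n+"0",n+"4"):
        W=cloud(dict(np.load(f+".npz"))); d=W[...,:2]-c; a=d@u; b=d@v; z=W[...,2]-.0434*a
        ok=(z>.03)
        rim=ok&(abs(a)<75)&(abs(b)>.053)&(abs(b)<.060)&(abs(a)<.075)
        o=[]
        for k in range(6):
            s=ok&(abs(a-(-.065+.026*k))<.009)&(abs(b)<.04); o.append(round(np.nanmedian(z[s])*1000,2))
        print(f,"strips",o,"rim",[round(np.nanmedian(z[rim&(np.sign(b)==q)])*1000,2) for q in(-1,1)],rim.sum())
    cv2.imwrite(f"pics/{n}4.png",im["color"])
E
python3 st.py
```

```text
top0 strips [np.float64(54.11), np.float64(53.99), np.float64(54.13), np.float64(53.54), np.float64(54.43), np.float64(53.35)] rim [np.float64(51.35), np.float64(51.02)] 406
top4 strips [np.float64(51.24), np.float64(51.23), np.float64(50.94), np.float64(50.89), np.float64(51.15), np.float64(51.29)] rim [np.float64(51.29), np.float64(51.21)] 396
side0 strips [np.float64(52.17), np.float64(52.41), np.float64(52.34), np.float64(52.21), np.float64(52.12), np.float64(51.79)] rim [np.float64(49.14), np.float64(49.36)] 229
side4 strips [np.float64(49.54), np.float64(49.81), np.float64(49.36), np.float64(49.76), np.float64(49.68), np.float64(49.59)] rim [np.float64(49.52), np.float64(49.41)] 231
t 22.18 p [ 0.5548 -0.2118  0.1828] xang 63.55 z [-1.1e-03  9.0e-04 -1.0e+00] F [ 0.81 -0.33 -3.54] T [-0.012  0.043  0.039] w 0.0252 q6 -5.9
```

View pics/side4.png

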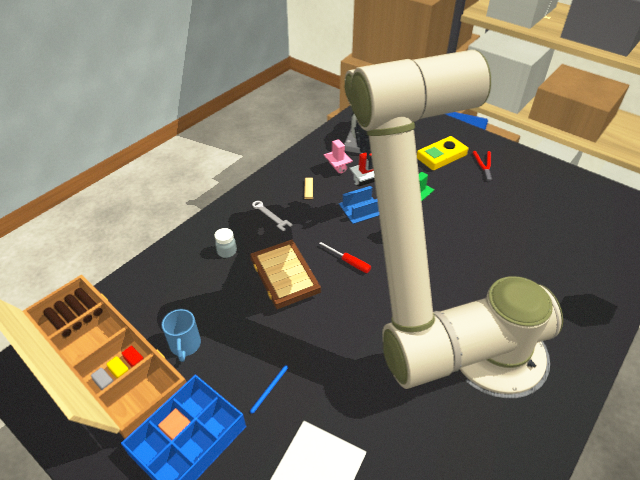

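Every strip is now level with the rim to about 0.3 mm in both cameras. Next I lower the roller back onto the stand.

Call:
play_rows(commands=[{"grip":1,"x":-0.001,"y":0.001,"z":0.035,"rx":0,"ry":0,"rz":0},{"grip":1,"x":0,"y":0,"z":0.025,"rx":0,"ry":0,"rz":0},{"grip":1,"x":0,"y":0,"z":0.015,"rx":0,"ry":0,"rz":0},{"grip":1,"x":0,"y":0,"z":0.01,"rx":0,"ry":0,"rz":0},{"grip":1,"x":0,"y":0,"z":0,"rx":0,"ry":0,"rz":0},{"grip":1,"x":0,"y":0,"z":0,"rx":0,"ry":0,"rz":0}])

```text
time_s: 22.92
position: [0.5558, -0.2145, 0.0992]
tool_rot: [[0.447, 0.895, 0.001], [0.895, -0.447, -0.001], [-0.0, 0.002, -1.0]]
ft_force: [0.9, 0.1, -3.8]
grip_width: 0.0253
```

```bash
python3 st.py; python3 - <<'E'
from rig import optics
import cv2
im=optics.get_image("side");cv2.imwrite("pics/s5.png",cv2.resize(im["color"][130:240,310:430],(654,600),interpolation=cv2.INTER_CUBIC))
E
python3 st.py
```

```text
t 22.93 p [ 0.5558 -0.2145  0.0992] xang 63.48 z [ 1.3e-03 -8.0e-04 -1.0e+00] F [ 0.94  0.14 -3.83] T [-0.006 -0.025 -0.028] w 0.0253 q6 -6.0
t 22.98 p [ 0.5558 -0.2145  0.0992] xang 63.47 z [ 1.4e-03 -9.0e-04 -1.0e+00] F [ 0.19  0.88 -3.52] T [ 0.015 -0.02  -0.016] w 0.0248 q6 -6.0
```

View pics/s5.png

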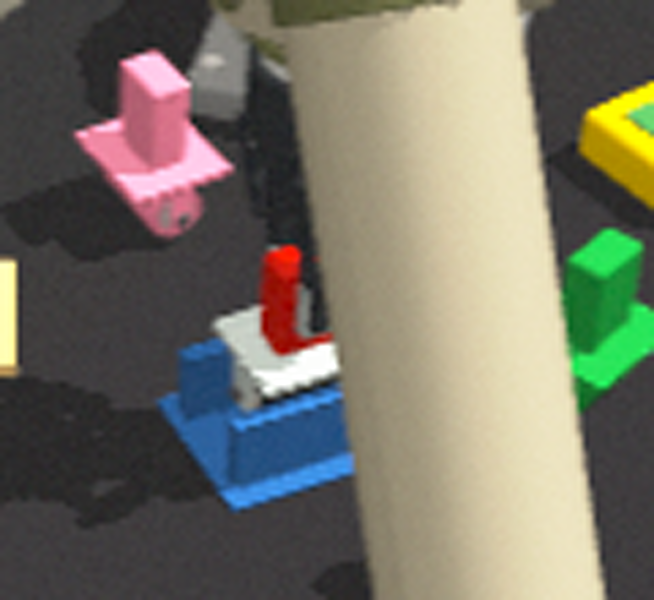

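The wheel (crop 245,385) is entering the gap between the rails, and the plate looks level above them. Continuing down by feel.

Call:
play_rows(commands=[{"grip":1,"x":0.001,"y":-0.001,"z":0.004,"rx":0,"ry":0,"rz":0},{"grip":1,"x":0,"y":0,"z":0.004,"rx":0,"ry":0,"rz":0},{"grip":1,"x":0,"y":0,"z":0.003,"rx":0,"ry":0,"rz":0},{"grip":1,"x":0,"y":0,"z":0,"rx":0,"ry":0,"rz":0}])

```text
time_s: 23.48
position: [0.5549, -0.2129, 0.087]
tool_rot: [[0.447, 0.895, -0.001], [0.895, -0.447, 0.0], [0.0, -0.001, -1.0]]
ft_force: [-0.0, -0.8, -4.6]
grip_width: 0.025
```

Call:
play_rows(commands=[{"grip":1,"x":0,"y":0,"z":0.001,"rx":0,"ry":0,"rz":0},{"grip":1,"x":0,"y":0,"z":0.001,"rx":0,"ry":0,"rz":0}])

```text
time_s: 23.72
position: [0.5551, -0.213, 0.0857]
tool_rot: [[0.447, 0.895, 0.0], [0.895, -0.447, -0.0], [-0.0, 0.0, -1.0]]
ft_force: [-2.9, 2.2, 3.7]
grip_width: 0.025
```

```bash
python3 st.py
```

```text
t 23.73 p [ 0.5551 -0.213   0.0857] xang 63.47 z [ 3.e-04 -2.e-04 -1.e+00] F [-2.9   2.25  3.66] T [0.281 0.515 0.054] w 0.025 q6 -5.9
```

Call:
play_rows(commands=[{"grip":-1,"x":0,"y":0,"z":0,"rx":0,"ry":0,"rz":0},{"grip":-1,"x":0,"y":0,"z":0,"rx":0,"ry":0,"rz":0},{"grip":-1,"x":0,"y":0,"z":0,"rx":0,"ry":0,"rz":0},{"grip":-1,"x":0,"y":0,"z":0,"rx":0,"ry":0,"rz":0},{"grip":-1,"x":0,"y":0,"z":0,"rx":0,"ry":0,"rz":0},{"grip":-1,"x":0,"y":0,"z":0,"rx":0,"ry":0,"rz":0}])

```text
time_s: 24.48
position: [0.555, -0.213, 0.0853]
tool_rot: [[0.447, 0.895, -0.0], [0.895, -0.447, 0.0], [0.0, -0.0, -1.0]]
ft_force: [0.4, -0.3, 0.1]
grip_width: 0.0855
```

Call:
play_rows(commands=[{"grip":-1,"x":0,"y":0,"z":-0.02,"rx":0,"ry":0,"rz":0},{"grip":-1,"x":0,"y":0,"z":-0.04,"rx":0,"ry":0,"rz":0},{"grip":-1,"x":0,"y":0,"z":-0.05,"rx":0,"ry":0,"rz":0},{"grip":-1,"x":0,"y":0,"z":-0.05,"rx":0,"ry":0,"rz":0},{"grip":-1,"x":-0.05,"y":-0.02,"z":0,"rx":0,"ry":0,"rz":0},{"grip":-1,"x":-0.05,"y":-0.02,"z":0,"rx":0,"ry":0,"rz":0},{"grip":-1,"x":-0.05,"y":-0.02,"z":0,"rx":0,"ry":0,"rz":0},{"grip":-1,"x":-0.05,"y":-0.02,"z":0,"rx":0,"ry":0,"rz":0},{"grip":-1,"x":-0.05,"y":-0.02,"z":0,"rx":0,"ry":0,"rz":0},{"grip":-1,"x":0,"y":0,"z":0,"rx":0,"ry":0,"rz":0},{"grip":-1,"x":0,"y":0,"z":0,"rx":0,"ry":0,"rz":0}])

```text
time_s: 25.85
position: [0.354, -0.3918, 0.2454]
tool_rot: [[0.447, 0.895, 0.0], [0.895, -0.447, 0.0], [0.0, 0.0, -1.0]]
ft_force: [-0.2, 0.2, 0.3]
grip_width: 0.0856
```

```bash
python3 st.py; python3 - <<'E'
from rig import optics
import cv2,numpy as np
from h import cloud
for c in("top","side"):
    im=optics.get_image(c); cv2.imwrite(f"pics/{c}6.png",im["color"]); np.savez(c+"6.npz",**im)
    for n in(c+"0",c+"6"):
        im=dict(np.load(n+".npz")); W=cloud(im); hsv=cv2.cvtColor(im["color"],cv2.COLOR_BGR2HSV)
        H,S,V=[hsv[...,i].astype(int) for i in range(3)]; x,y,z=[W[...,i] for i in range(3)]
        A=np.hypot(x-.545,y+.195)<.1
        for k,m in(("top",A&((H<10)|(H>170))&(S>120)&(V>60)&(z>.105)),("plate",A&(S<60)&(V>120)&(z>.045)&(z<.07)),("stand",A&(H>95)&(H<125)&(S>100))):
            P=W[m]; r=cv2.minAreaRect((P[:,:2]*1000).astype(np.float32)) if len(P)>5 else None
            print(n,k,len(P),np.median(P,0).round(4),r)
E
```

```text
t 25.85 p [ 0.354  -0.3918  0.2454] xang 63.46 z [ 2.e-04  2.e-04 -1.e+00] F [-0.25  0.24  0.26] T [ 0.008 -0.03   0.001] w 0.0856 q6 -34.2
top0 top 217 [ 0.5561 -0.2125  0.114 ] ((556.6505737304688, -212.7711639404297), (40.88151550292969, 24.10379409790039), 62.83885192871094)
top0 plate 654 [ 0.5488 -0.2056  0.0561] ((556.8316650390625, -213.85011291503906), (76.56371307373047, 66.06390380859375), 64.28433227539062)
top0 stand 1003 [ 0.5464 -0.1848  0.0061] ((560.5250244140625, -209.08633422851562), (111.95691680908203, 102.24118041992188), 63.17388916015625)
top6 top 213 [ 0.5544 -0.2109  0.1135] ((554.7799072265625, -211.6520538330078), (41.302886962890625, 24.006040573120117), 61.40281677246094)
top6 plate 659 [ 0.5469 -0.2051  0.0562] ((555.3966064453125, -212.98495483398438), (75.61766815185547, 67.70037841796875), 63.57156753540039)
top6 stand 995 [ 0.5503 -0.1848  0.0061] ((560.5568237304688, -208.60638427734375), (111.6620101928711, 102.41749572753906), 62.510929107666016)
side0 top 100 [ 0.5506 -0.2119  0.1114] ((554.061767578125, -213.7594451904297), (42.309913635253906, 31.383686065673828), 63.6226806640625)
side0 plate 241 [ 0.5409 -0.1991  0.0543] ((550.2872314453125, -211.86151123046875), (80.09611511230469, 66.85066223144531), 59.643245697021484)
side0 stand 723 [ 0.5354 -0.1839  0.0148] ((556.9613647460938, -208.37997436523438), (112.80328369140625, 108.54988098144531), 60.98262023925781)
side6 top 100 [ 0.5495 -0.2092  0.112 ] ((550.5907592773438, -212.7954864501953), (46.12836456298828, 28.537630081176758), 67.86044311523438)
side6 plate 242 [ 0.5396 -0.1997  0.0541] ((554.5234985351562, -212.68556213378906), (80.17021179199219, 78.58277893066406), 64.16693878173828)
side6 stand 714 [ 0.5357 -0.1833  0.0141] ((545.9594116210938, -185.7949676513672), (143.94134521484375, 89.6126480102539), 26.083890914916992)
```

```bash
python3 - <<'E'
import cv2,numpy as np
a=cv2.imread("pics/side6.png")[130:240,310:430];b=cv2.imread("pics/top6.png")[185:295,355:475]
cv2.imwrite("pics/c6.png",np.hstack([cv2.resize(q,(400,367),interpolation=cv2.INTER_CUBIC) for q in(a,b)]))
E
```

```text
(no output)
```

View pics/c6.png

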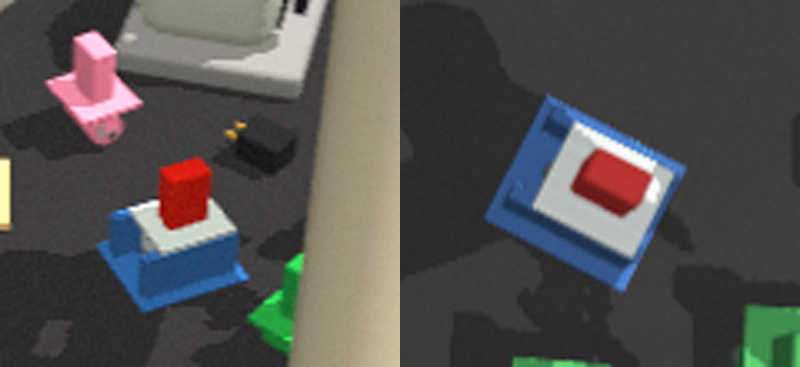

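```bash
python3 - <<'E'
from rig import order
print(order.close_job())
E
```

```text
the job is handed in; nothing more can be done
None
```

I took the roller off its stand and rolled it over all six strips and back. I then parked it on the stand, let go and handed the job in at about 26 s. No verdict was reported.

**Rolling force:** contact was about 10–13 N for nearly the whole job, read as wrist force minus the roller's weight. It briefly reached about 20.6 N when the first strip bottomed out. I backed off 1 mm straight away, and no reading came near 25 N. Readings come only at the end of each move, so a short peak in between could have been missed.

**Strips:** after rolling, both cameras show every strip within about 0.4 mm of the rim; before, they stood about 2–3 mm proud. The height felt along the lid was a straight line with about 2.5° of lean. There was no strip reading in the robot state to confirm this directly.

**Roller:** it stands upright in the stand gap with its plate at the same height as before, about 3–4 mm off centre in x and about 5 mm in y. The gripper is clear of everything, with wrist force near zero. The last side picture had a less clear view of the stand, so I relied on the top camera for the off-centre figures.

The only failed step was my first two move calls, which were refused because I left out some required keys; nothing moved. I did not measure the bystanders again at the end, but the arm never went near them except to pass above the screwdriver.

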